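# Find the rocking corner of a microscope base plate and press its shim flat

## Robot

A 7-joint arm with a two-finger parallel gripper is mounted at the origin on the work surface. World frame = base frame: x ahead of the robot, y to its left, z up, the work surface at z = 0. Lengths are in m, angles in rad, forces in N, time in s.
With the tool pointing down it reaches from about 0.425 to 0.95 m from the base axis. Payload 4.7 kg.
Tool frame: the origin (TCP) lies on the centre line of the jaws, within the pads' length; the fingertips stand robot.nose_length ahead of it and the grasp point (between the pads) lies 8 mm behind it (robot.nose_length is the distance from the TCP to the fingertips, in m); z points along the fingers, x is the direction in which the jaws open and shut, and the axes are right-handed (so a half turn about z gives the same grasp; the last joint's range is limited). The gripper opens to 85 mm and grips with 20 to 120 N. Pads are 22 mm wide; open, the fingers measure 114 mm over their backs; the gripper's body (76 mm by 85 mm) begins 54 mm behind the grasp point. The pads swing forward as they close: fully open they stand 13 mm farther back than shut.
Start: joints at [-1.187, 0.469, -0.049, 1.532, 0.024, 1.141, -0.082], TCP at [0.271, 0.618, 0.242] pointing down, gripper open.
Joint ranges: [-2.59, 2.59], [-0.33, 1.99], [-1.39, 1.29], [0.1, 2.45], [-1.04, 4.18], [0.21, 1.99], [-2.66, 2.66]. Speed limits (rad/s): [2.57, 2.57, 3.14, 3.14, 3.14, 3.14, 3.14].

## Interface

Orientations are given as [roll, pitch, yaw] about the fixed x, y, z axes, in that order (R = Rz(yaw) Ry(pitch) Rx(roll)).
In Python, from plant import robot gives the robot as it stands. Calls block until the motion is done:
- robot.goto(position, orientation): joint-space move of the TCP to a pose.
- robot.move_straight(position, vel=0.15, attitude=None, contact_N=None): straight line of the TCP; attitude=None keeps the orientation; vel is the mean speed in m/s. With contact_N (N) it stops when the force on the tool has changed by that much, and returns True; else False.
- robot.move_joints(angles): joint-space move.
- robot.grip(opening, strength=None): opening from 0.0 (shut) to 1.0 (fully open); strength is the grip in N (None keeps the last); returns when the fingers have stopped.
- robot.sleep(seconds).
- robot.inverse_kinematics(position, orientation): joint angles nearest the present ones, or None.
- robot.sense(): the state.
- robot.grab_frame(name): name is "scene" or "side" or "wrist"; returns a dict with "image" (400x640x3 uint8, red, green, blue), "range_z" (400x640 float32, m along the optical axis (not along the pixel's ray), 0 where there is no reading), "fx", "fy", "cx", "cy" (pixels), "dist_coeffs" ([k1, k2, p1, p2, k3] as OpenCV has them; the pictures are not rectified), "R" (3x3) and "t" (3): a world point X has camera coordinates R X + t. Camera axes: x right, y down, z forward; pixel columns grow to the right and rows downward; lengths in m; the calibration is good to about 2 mm. A picture is of the moment at which its call begins.
A pose or a line that the arm cannot do raises robot.IKError and nothing moves.
- robot.close_job(): hands the job in, once; it reports no verdict.
The state is a dict: "t": time; "joint_pos": joint angles; "joint_velocities": joint speeds; "effort": joint torques, N m; "tcp_pos": TCP position; "tcp_rot": TCP orientation; "wrist_force": force on the tool from outside, world axes, zero at the start; "torque": the same for the moment, N m; "opening": opening from 0.0 (shut) to 1.0 (fully open).
Only numpy, scipy, OpenCV 4.12 (cv2) and the standard library are available. Lean on these libraries where they do the work, as an engineer would, in place of code of your own. Each camera call takes 0.05 s, during which the arm holds its last target. There are 200 camera calls.

## Task

One corner of the grey microscope base plate rocks. Press down on the plate's corners one after another until you find the one that gives, then press the steel shim tab beside that corner down fully flat and leave the other three tabs standing as they are. Only press, with the fingertips: do not lift or shift the plate, and leave the dish on it, the jars and the tray where they are.

Things in the scene. Friction and masses are not known exactly. Their poses are not given: they have to be found in the camera images.
- plate: grey base plate, 160 x 200 x 10 mm (its x, y, z), 2.4 kg, loose on 4 hidden feet; origin mid-underside, 40 mm above the bench; x short side, away from robot. On it: 2 mm glass disc, 80 mm wide, at x 12; socket 28 mm wide, 24 tall, at x -56. One foot, any of the four (springy_foot), gives: pressed above it that corner gives from 3 N, is 5 mm down at 7 N and springs back; the others stay firm
- corner_1 (a point): point on the plate's top straight above the foot of its far left corner (seen from the robot), at x 64, y 84, z 10 mm of the plate, 50 mm above the bench when level: the place to press this corner
- tab_1_end (a point): mid upper face of the broad end (26 mm long, 28 wide) of the shim tab of corner_1: a steel lever 70 mm long, 5 thick, sticking out and up (about 28 degrees) from under the plate's long edge. This point is 57 mm from its hinge and moves with it. Hinge at plate x 38, y 94 mm, 10 mm above the bench, parallel to plate x
- tab_1 (a joint): angle of that tab, rad: 0 to 0.05 standing at the start, 0.50 fully flat (end stop; upper face level, 12.5 mm above the bench). Its end swings down and outwards. Pressed straight down 46 mm outward of the hinge it moves at 3 to 7 N; it stays where it is left. Flat, its cam stands under the plate and takes out most of the play
- corner_2 (a point): point on the plate's top straight above the foot of its far right corner (seen from the robot), at x 64, y -84, z 10 mm of the plate, 50 mm above the bench when level: the place to press this corner
- tab_2_end (a point): mid upper face of the broad end (26 mm long, 28 wide) of the shim tab of corner_2: a steel lever 70 mm long, 5 thick, sticking out and up (about 28 degrees) from under the plate's long edge. This point is 57 mm from its hinge and moves with it. Hinge at plate x 38, y -94 mm, 10 mm above the bench, parallel to plate x
- tab_2 (a joint): angle of that tab, rad: 0 to 0.05 standing at the start, 0.50 fully flat (end stop; upper face level, 12.5 mm above the bench). Its end swings down and outwards. Pressed straight down 46 mm outward of the hinge it moves at 3 to 7 N; it stays where it is left. Flat, its cam stands under the plate and takes out most of the play
- corner_3 (a point): point on the plate's top straight above the foot of its near left corner (seen from the robot), at x -64, y 84, z 10 mm of the plate, 50 mm above the bench when level: the place to press this corner
- tab_3_end (a point): mid upper face of the broad end (26 mm long, 28 wide) of the shim tab of corner_3: a steel lever 70 mm long, 5 thick, sticking out and up (about 28 degrees) from under the plate's long edge. This point is 57 mm from its hinge and moves with it. Hinge at plate x -38, y 94 mm, 10 mm above the bench, parallel to plate x
- tab_3 (a joint): angle of that tab, rad: 0 to 0.05 standing at the start, 0.50 fully flat (end stop; upper face level, 12.5 mm above the bench). Its end swings down and outwards. Pressed straight down 46 mm outward of the hinge it moves at 3 to 7 N; it stays where it is left. Flat, its cam stands under the plate and takes out most of the play
- corner_4 (a point): point on the plate's top straight above the foot of its near right corner (seen from the robot), at x -64, y -84, z 10 mm of the plate, 50 mm above the bench when level: the place to press this corner
- tab_4_end (a point): mid upper face of the broad end (26 mm long, 28 wide) of the shim tab of corner_4: a steel lever 70 mm long, 5 thick, sticking out and up (about 28 degrees) from under the plate's long edge. This point is 57 mm from its hinge and moves with it. Hinge at plate x -38, y -94 mm, 10 mm above the bench, parallel to plate x
- tab_4 (a joint): angle of that tab, rad: 0 to 0.05 standing at the start, 0.50 fully flat (end stop; upper face level, 12.5 mm above the bench). Its end swings down and outwards. Pressed straight down 46 mm outward of the hinge it moves at 3 to 7 N; it stays where it is left. Flat, its cam stands under the plate and takes out most of the play
- dish: small open glass dish, 54 mm across, 14 mm high, standing loose on the plate's glass disc; origin at its underside. Bystander
- jar_1: closed specimen jar, 64 mm across, 85 mm tall, on the bench to the right; origin at its underside. Bystander
- jar_2: another such jar beside it; origin at its underside. Bystander
- tray: white open tray, 160 x 220 x 30 mm, on the bench to the left; origin at its underside. Bystander

How it is judged:
On the way, in this order (a step that is already met when the one before it is completed fails the run):
1. the rocking corner has been pressed down so that the plate tips (angle between plate's own z axis and vertical above 0.018 rad and contact force between the fingers and plate above 1 N), for 0.05 s.
2. the shim tab of the rocking corner is flat, the other three still stand (((horizontal distance between springy_foot and corner_1 below 0.05 m and value of joint tab_1 above 0.43 rad and value of joint each of tab_2, tab_3, tab_4 below 0.18 rad) or (horizontal distance between springy_foot and corner_2 below 0.05 m and value of joint tab_2 above 0.43 rad and value of joint each of tab_1, tab_3, tab_4 below 0.18 rad) or (horizontal distance between springy_foot and corner_3 below 0.05 m and value of joint tab_3 above 0.43 rad and value of joint each of tab_1, tab_2, tab_4 below 0.18 rad) or (horizontal distance between springy_foot and corner_4 below 0.05 m and value of joint tab_4 above 0.43 rad and value of joint each of tab_1, tab_2, tab_3 below 0.18 rad))), for 0.2 s.
At the end, for the whole second after the job is handed in: the tab of the rocking corner is within 0.07 rad of flat (joint above 0.43), the other three tabs below 0.18 rad, the plate level within 0.012 rad, at rest and within 12 mm of where it was (((horizontal distance between springy_foot and corner_1 below 0.05 m and value of joint tab_1 above 0.43 rad and value of joint each of tab_2, tab_3, tab_4 below 0.18 rad) or (horizontal distance between springy_foot and corner_2 below 0.05 m and value of joint tab_2 above 0.43 rad and value of joint each of tab_1, tab_3, tab_4 below 0.18 rad) or (horizontal distance between springy_foot and corner_3 below 0.05 m and value of joint tab_3 above 0.43 rad and value of joint each of tab_1, tab_2, tab_4 below 0.18 rad) or (horizontal distance between springy_foot and corner_4 below 0.05 m and value of joint tab_4 above 0.43 rad and value of joint each of tab_1, tab_2, tab_3 below 0.18 rad)) and angle between plate's own z axis and vertical below 0.012 rad and distance of plate from where it was at the start of the episode below 0.012 m and linear speed of plate below 0.01 m/s); the robot touches nothing.
It fails at once if a tab of a corner that does not rock has been pressed ((horizontal distance between springy_foot and corner_1 above 0.05 m and value of joint tab_1 above 0.18 rad) or (horizontal distance between springy_foot and corner_2 above 0.05 m and value of joint tab_2 above 0.18 rad) or (horizontal distance between springy_foot and corner_3 above 0.05 m and value of joint tab_3 above 0.18 rad) or (horizontal distance between springy_foot and corner_4 above 0.05 m and value of joint tab_4 above 0.18 rad)).
It fails at once if the plate has been lifted or shifted by more than 12 mm (distance of plate from where it was at the start of the episode above 0.012 m).
It fails at once if the dish, a jar or the tray has been lifted or moved by more than 20 mm (distance of any of dish, jar_1, jar_2, tray from where it was at the start of the episode above 0.02 m).
It also fails if it takes over 51 s, if anything falls off the work surface, if the arm or the gripper's body presses on something with over 40 N, if the wrist force passes 120 N, or if a joint passes its speed limit or range.

## Working session

There is one attempt and no reset: what is moved stays moved. The work goes in short steps, each a Python script; the robot and the scene stay as the last script left them, time stands still between calls to the robot, and variables do not carry over. Pictures are saved under pics/ and viewed, about 8 in all and at most 12, crops included, and the job is handed in when it is done.

```bash
ls; mkdir -p pics
python3 - <<'E'
from plant import robot
import cv2,numpy as np
print(robot.nose_length, robot.sense())
for n in("scene","side"):
    f=robot.grab_frame(n); cv2.imwrite(f"pics/{n}0.png",f["image"][:,:,::-1]); np.savez(f"pics/{n}0.npz",**f)
    print(n,f["fx"],f["dist_coeffs"],f["R"],f["t"])
E
```

```text
pics
0.011 {'t': 0.0, 'joint_pos': array([-1.1868887 ,  0.46943677, -0.04856158,  1.53371131,  0.02412819,
        1.14099082, -0.08228563]), 'joint_velocities': array([ 0.00132675, -0.00029914, -0.0004627 ,  0.00073034,  0.00054177,
       -0.00071665, -0.00148517]), 'effort': array([-1.63670861e-04, -5.10306931e+01, -4.70039912e-02, -2.37719768e+01,
        1.06546711e-02,  7.21918346e-03,  2.04776910e-06]), 'tcp_pos': array([0.27058526, 0.61777137, 0.24125709]), 'tcp_rot': array([3.14147952e+00, 1.95669755e-03, 1.15801698e+00]), 'wrist_force': array([-0.63162171, -0.32066972,  0.53805452]), 'torque': array([-0.00690809, -0.01142743,  0.02381403]), 'opening': 1.0012701066949465}
scene 380.2686076831163 [0.01507564 0.         0.         0.         0.        ] [[ 0.2310876   0.97290422  0.00747719]
 [ 0.75289719 -0.17395256 -0.63473327]
 [-0.616234    0.15230854 -0.77269513]] [-0.16412174 -0.37735107  1.44494897]
side 475.18798272315854 [-0.02292825  0.          0.          0.          0.        ] [[ 0.97879424 -0.20436771  0.01398872]
 [-0.13094105 -0.6767177  -0.72450507]
 [ 0.15753186  0.70730968 -0.68912751]] [-0.52066893  0.13145868  1.49447848]
```

View pics/scene0.png

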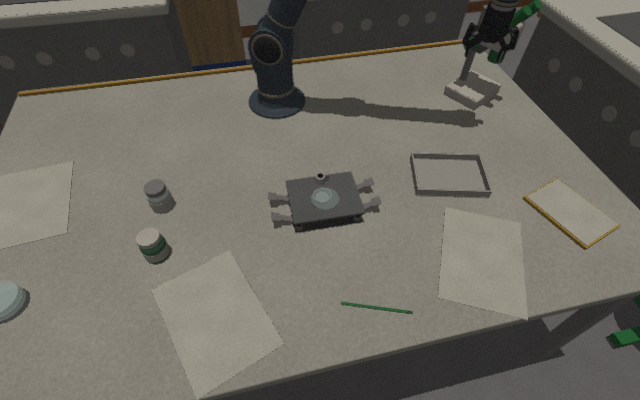

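View pics/side0.png

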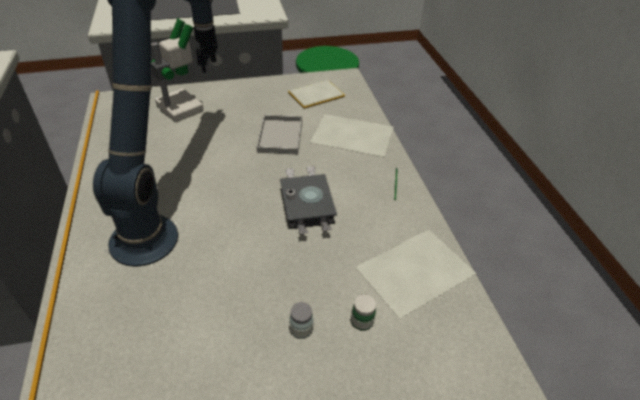

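The plate sits at about (325,198) in the scene view and (308,200) in the side view. The tabs stick out left and right of it, the socket is at (320,177) on the robot side, and the jars and tray are well clear. Next I'll get the plate pose from range points at z≈50 mm in both views.

```bash
cat > h.py <<'E'
import cv2,numpy as np
def cloud(f):
    v,u=np.mgrid[0:400,0:640]; K=np.array([[f["fx"],0,f["cx"]],[0,f["fy"],f["cy"]],[0,0,1]],float)
    p=cv2.undistortPoints(np.dstack([u,v]).reshape(-1,1,2).astype(float),K,np.array(f["dist_coeffs"]))[:,0]
    z=np.array(f["range_z"]).reshape(-1); P=np.c_[p*z[:,None],z]
    W=(P-f["t"])@f["R"]; W[z<=0]=np.nan
    return W.reshape(400,640,3)
def plate(f,c,r=.17,zl=.044,zh=.056):
    W=cloud(f); m=(W[...,2]>zl)&(W[...,2]<zh)&(np.hypot(W[...,0]-c[0],W[...,1]-c[1])<r)
    n,l,s,_=cv2.connectedComponentsWithStats(m.astype(np.uint8),connectivity=4)
    m=l==1+np.argmax(s[1:,4]); Q=W[m]
    return cv2.minAreaRect(Q[:,:2].astype(np.float32)),np.median(Q[:,2]),len(Q)
E
python3 - <<'E'
import numpy as np
from h import *
for n,px in(("scene",(340,205)),("side",(308,215))):
    f=dict(np.load(f"pics/{n}0.npz")); W=cloud(f); c=W[px[1],px[0]]; print(n,c,plate(f,c))
E
```

```text
scene [0.58164355 0.08694719 0.05012324] (((0.538943350315094, 0.05131155997514725), (0.19988542795181274, 0.16550084948539734), 87.83543395996094), np.float64(0.05003019977115903), 2773)
side [ 0.51878047 -0.04427982  0.05403992] (((0.5334733724594116, 0.03621000796556473), (0.17724928259849548, 0.16108059883117676), 88.29667663574219), np.float64(0.05092774140528817), 1473)
```

Run:
```python
from plant import robot
from h import *
robot.grip(0.0)
for i,y in enumerate((.09,.01)):
    robot.goto([.53,y,.40],[np.pi,0,0])
    f=robot.grab_frame("wrist"); np.savez(f"pics/w{i}.npz",**f); cv2.imwrite(f"pics/w{i}.png",f["image"][:,:,::-1])
    print(plate(f,(.539,.05)), robot.sense()["t"],f["t"])
```

```text
(((0.537442147731781, 0.0514538511633873), (0.19997090101242065, 0.1597529947757721), 88.03247833251953), np.float64(0.052069856713964816), 9070) 3.1 [-0.53022666  0.01182153  0.55553808]
(((0.5374149680137634, 0.05119217932224274), (0.19955691695213318, 0.1599668264389038), 87.89582061767578), np.float64(0.05214819460720753), 10549) 3.5667 [-0.53055136 -0.06521622  0.53471714]
```

View pics/w1.png

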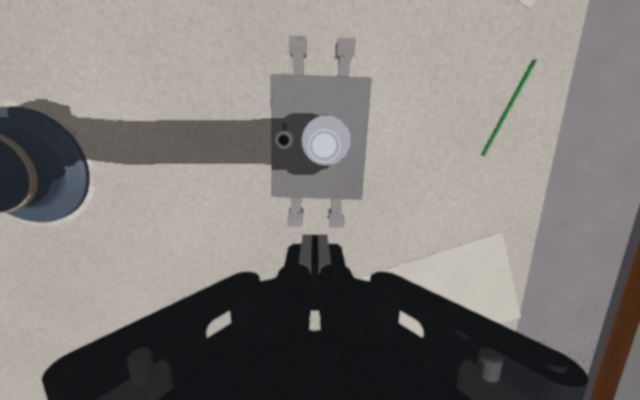

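The plate fit gives 200.0 x 160.0 mm, with its centre at (0.537, 0.051), yaw ≈ -2° and top at ~51 mm. In the picture the socket (284,140) is on the near side, the dish is at (324,145), and all four tabs stand. Now I'll press the corners.

```bash
cat >> h.py <<'E'
YAW=np.deg2rad(-2.03); C=np.array([.5374,.0513]); NOSE=.011; ORI=[np.pi,0,YAW]
def world(x,y):
    c,s=np.cos(YAW),np.sin(YAW); return C+np.array([c*x-s*y,s*x+c*y])
CORN={1:(.064,.084),2:(.064,-.084),3:(-.064,.084),4:(-.064,-.084)}
E
python3 - <<'E'
from plant import robot
from h import *
for k in (2,4,3,1):
    p=world(*CORN[k]); H=lambda z:[*p,z+NOSE]
    robot.goto(H(.095),ORI); robot.move_straight(H(.060),vel=.1); robot.sleep(.15)
    f0=robot.sense()["wrist_force"][2]
    a=robot.move_straight(H(.040),vel=.015,contact_N=2); z1=robot.sense()["tcp_pos"][2]-NOSE
    b=robot.move_straight(H(.043),vel=.01,contact_N=5) if a else None; robot.sleep(.1)
    s=robot.sense(); z2=s["tcp_pos"][2]-NOSE
    print(k,a,b,"z",round(z1,4),round(z2,4),"dF",s["wrist_force"][2]-f0,"t",s["t"],flush=True)
    robot.move_straight(H(.095),vel=.15)
    if z1-z2>.0022: break
E
```

```text
2 True True z 0.0505 0.0505 dF 4.97605716185338 t 6.4667
4 True True z 0.0504 0.0505 dF 4.5844967595135255 t 9.2167
3 True True z 0.0504 0.0505 dF 4.627705676037016 t 12.1083
1 True True z 0.0499 0.0464 dF 9.796150961732394 t 15.15
```

Corner 1 gave about 3.5 mm, while corners 2, 3 and 4 stayed firm. Before pressing tab 1, I'll check its measured position in the wrist clouds.

Run:
```python
from h import *
for i in (0,1):
    W=cloud(dict(np.load(f"pics/w{i}.npz"))).reshape(-1,3)
    d=W[:,:2]-C; c,s=np.cos(YAW),np.sin(YAW); P=np.c_[d@[c,s],d@[-s,c],W[:,2]]
    for n,sx,sy in((1,1,1),(2,1,-1),(3,-1,1),(4,-1,-1)):
        q=P[(P[:,0]*sx>.01)&(P[:,0]*sx<.07)&(P[:,1]*sy>.128)&(P[:,1]*sy<.165)&(P[:,2]>.024)]
        if len(q): print(i,n,len(q),q.min(0).round(4),q.max(0).round(4),np.median(q,0).round(4))
```

```text
0 1 292 [0.0239 0.128  0.0315] [0.0519 0.1557 0.047 ] [0.038  0.1432 0.0402]
0 3 298 [-0.0518  0.1281  0.0299] [-0.0248  0.1568  0.0459] [-0.0382  0.1434  0.0389]
1 1 379 [0.024  0.1281 0.0288] [0.0517 0.1569 0.0466] [0.0377 0.1431 0.0408]
1 2 236 [ 0.0247 -0.1557  0.0311] [ 0.0508 -0.1281  0.0465] [ 0.0378 -0.1426  0.0398]
1 3 383 [-0.0519  0.1281  0.0307] [-0.0246  0.1576  0.0454] [-0.0375  0.1436  0.0393]
1 4 235 [-0.0512 -0.1567  0.0302] [-0.0245 -0.1284  0.0463] [-0.0376 -0.1425  0.0386]
```

Run:
```python
from plant import robot
from h import *
p=world(.038,.145); H=lambda z:[*p,z+NOSE]
robot.goto(H(.095),ORI); robot.move_straight(H(.055),vel=.1)
a=robot.move_straight(H(.010),vel=.025,contact_N=18); robot.sleep(.3)
s=robot.sense(); print(a,"tip z",s["tcp_pos"][2]-NOSE,s["wrist_force"],s["t"],flush=True)
robot.move_straight(H(.12),vel=.1)
robot.goto([*world(.0,.06),.41],ORI)
f=robot.grab_frame("wrist"); np.savez("pics/w2.npz",**f); cv2.imwrite("pics/w2.png",f["image"][:,:,::-1])
W=cloud(f).reshape(-1,3); d=W[:,:2]-C; c,s=np.cos(YAW),np.sin(YAW); P=np.c_[d@[c,s],d@[-s,c],W[:,2]]
for n,sx,sy in((1,1,1),(2,1,-1),(3,-1,1),(4,-1,-1)):
    q=P[(abs(P[:,0]-.038*sx)<.010)&(P[:,1]*sy>.14)&(P[:,1]*sy<.155)]
    if len(q): print(n,len(q),"z",np.median(q[:,2]))
q=P[(abs(P[:,0])<.075)&(abs(P[:,1])<.095)&(np.abs(P[:,2]-.05)<.006)&(np.hypot(P[:,0]-.012,P[:,1])>.045)]
print("plane",np.linalg.lstsq(np.c_[q[:,:2],np.ones(len(q))],q[:,2],rcond=None)[0],plate(f,C)[0],robot.sense()["t"])
```

```text
True tip z 0.012371088220983529 [-0.80802325  0.30397075  6.4279538 ] 18.5417
1 105 z 0.01409858415413286
3 117 z 0.040845646793064495
plane [ 4.26975034e-05 -7.54376678e-05  5.20113405e-02] ((0.5372943878173828, 0.05173369124531746), (0.1979147046804428, 0.15997861325740814), 88.0222396850586) 20.9583
```

View pics/w2.png

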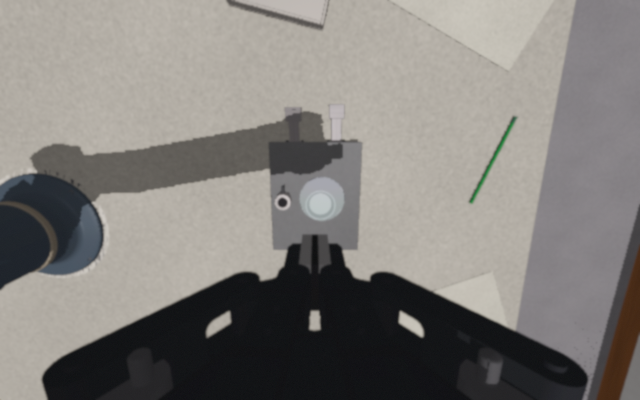

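Tab 1 at (337,120) is flat, and tab 3 at (293,122) still stands. The plate is level and hasn't moved, and the dish at (320,204) is still on its disc. The arm is clear, so I'll hand in.

```bash
python3 -c "
from plant import robot
robot.close_job()"
```

```text
the job is handed in; nothing more can be done
```

The far left corner (corner 1) is the one that rocks. I pressed its shim tab flat and handed the job in; no verdict is reported.

- **Finding the corner:** I pressed corners 2, 4, 3 and 1 in turn with the fingertips shut. Corners 2, 3 and 4 stayed firm (0.1 mm or less at about 5 N). Corner 1 gave 3.5 mm, which works out to a tilt of about 0.034 rad.
- **Pressing tab 1:** The press ended on the stop with the fingertips at 12.4 mm, against 12.5 mm for fully flat.
- **Last checks (wrist camera, about 21 s):**
  - Tab 1's end stayed down at about 14 mm; the camera reads about 2 mm high.
  - Tab 3 still stands at 41 mm.
  - The plate is level within 0.0001 rad, and its fitted centre is within about 0.5 mm of where it started.
  - The dish is still on its glass disc.
- **Not re-checked:** Tabs 2 and 4 and the jars were out of that last picture, and only an edge of the tray showed. The arm never went near the jars, the tray or those tabs' ends.
- **Disagreement:** The first side-camera fit of the plate was poor (177 x 161 mm), so I didn't use it. Both wrist views gave 200 x 160 mm.

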